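# Turn the cold plate over and hold the chiller dial at its third click

### The arm

A 7-joint arm with a two-finger parallel gripper is mounted at the origin on the work surface. World frame = base frame: x ahead of the robot, y to its left, z up, the work surface at z = 0. Lengths are in m, angles in rad, forces in N, time in s.
With the tool pointing down it reaches from about 0.4 to 0.925 m from the base axis. Payload 4.1 kg.
Tool frame: the origin (TCP) lies between the finger pads, 19 mm behind the fingertips; this is the grasp point; z points along the fingers, y is the line along which they close (so a half turn about z gives the same grasp; the last joint's range is limited). The gripper opens to 85 mm and grips with 20 to 120 N. Pads are 22 mm wide; open, the fingers measure 114 mm over their backs; the gripper's body (76 mm by 85 mm) begins 54 mm behind the grasp point. The pads swing forward as they close: fully open they stand 13 mm farther back than shut.
Start: joints at [-1.447, 0.398, 0.045, 1.537, -0.019, 1.207, -0.051], TCP at [0.144, 0.634, 0.25] pointing down, gripper open.
Joint ranges: [-2.82, 2.82], [-0.49, 2.23], [-1.37, 1.46], [0, 2.46], [-1.36, 4.5], [0.23, 2], [-2.94, 2.94]. Speed limits (rad/s): [2.57, 2.57, 3.14, 3.14, 3.14, 3.14, 3.14].

### API

Orientations are given as a 3x3 rotation matrix whose columns are the frame's x, y, z axes.
In Python, from plant import * gives the robot as it stands. Calls block until the motion is done:
- move_pose(position, orientation): joint-space move of the TCP to a pose.
- move_straight(position, frame=None, v=0.15, guard=None): straight line of the TCP; frame=None keeps the orientation; v is the mean speed in m/s. With guard (N) it stops when the force on the tool has changed by that much, and returns True; else False.
- move_joints(angles): joint-space move.
- gripper_to(opening, grip_force=None): opening from 0.0 (shut) to 1.0 (fully open); grip_force is the grip in N (None keeps the last); returns when the fingers have stopped.
- dwell(seconds).
- inverse_kinematics(position, orientation): joint angles nearest the present ones, or None.
- get_obs(): the state.
- get_image(name): name is "scene" or "top" or "wrist"; returns a dict with "frame" (480x640x3 uint8, blue, green, red), "camera_matrix" (3x3 intrinsics, pixels), "xyz" and "rotation" of the camera in the world. Camera axes: x right, y up, looking along -z (the intrinsics and any distortion apply to the point x, -y, -z); pixel columns grow to the right and rows downward; lengths in m; the calibration is good to about 2 mm. A picture is of the moment at which its call begins. There is no depth.
A pose or a line that the arm cannot do raises MotionError and nothing moves.
- finish_job(): hands the job in; it is judged then, once.
Trained networks look in a picture, given as the dict that the camera call returned (one of the last four; its "shot" number tells which), for a name from the list of things; names that differ only in an ending like _2 or _b are one class to them, and where a whole thing is asked for, a point or a joint stands for the part that bears it (a point fixed in the world has none). Each returns a list of dicts, best first, with "confidence" (0 to 1); they miss things now and then, are a little off and sometimes report something else, mostly with a low value. They report only what shows in the picture. A call takes as long as a camera call.
- masks_of(name, picture): "pixels" (480x640 bool, what is visible of it) and "xy" ([column, row] in pixels, amid what is visible of it).
The state is a dict: "time": time; "joint_positions": joint angles; "joint_velocities": joint speeds; "effort": joint torques, N m; "eef_pos": TCP position; "tcp_rot": TCP orientation; "wrist_force": force on the tool from outside, world axes, zero at the start; "ft_torque": the same for the moment, N m; "grip_width": opening from 0.0 (shut) to 1.0 (fully open); "grasp_force": force on a finger pad.
Only numpy, scipy, OpenCV 4.12 (cv2) and the standard library are available. Lean on these libraries where they do the work, as an engineer would, in place of code of your own. Each camera call takes 0.05 s, during which the arm holds its last target. There are 200 camera calls.

### The job

Get the glass chiller going: first turn its hinged plate (the one with the wooden grip) right over, from the chiller's rubber side onto its steel side, so that the bare metal face lies flat and up. Then turn the spring-return dial clockwise past its first two clicks to the third (the red dot) and keep holding it there: the job finishes with the robot still holding the dial at the third click, because the dial springs back when let go. Leave the other things on the cart where they are.

Things in the scene. Friction and masses are not known exactly. Their poses are not given: they have to be found in the camera images.
- chiller: cream chiller base, fixed on the cart, 220 (x) by 230 (y) by 45 mm high: x -115 to +105, y -115 to +115 mm of its frame. Origin on the cart surface; x away from the robot at yaw 0, y left, z up. Two plate beds, tops at z 51 mm, x -8 to +98 mm: black rubber on +y, steel on -y. Plate hinge along x through y 0, z 56 mm; dial at x -65, y 0 mm
- plate (a joint): turn of the hinged plate, rad: 0 = flat over the rubber bed (+y), cork face up; pi/2 upright; pi = flat over the steel bed (-y), aluminium face up (stop). Starts at 0 to 0.5. Stiff hinge (friction 0.17 N m): stays where left; 1 to 3 N at the grip moves it. Plate 100 mm (chiller x -5 to +95) by 98 mm, 8 mm thick, 0.2 kg
- plate_grip (a point): centre of the plate's dark wooden grip: round bar 26 mm long along chiller x, 18 mm across, on a thin stem past the plate's free edge. At plate angle a it is at chiller x 45, y 145 cos a, z 56 + 145 sin a (mm); it clears the base at both ends. Pinched by its two ends from above (closing along chiller x) it turns between the pads as the plate swings. Site x = chiller x
- dial (a joint): turn of the dial, rad, clockwise from above positive, vertical axis: 0 = rest (stop), clicks at 0.4, 0.8 and 1.2, stop at 1.6. A spring returns it to 0 over all the clicks when let go: about 0.04 N m at rest, 0.16 N m at the third click, each click adding or taking up to 0.04 N m
- wing: the dial's black bar handle: 46 mm along its own x, 12 mm thick (y), 30 mm high, on a steel disc 52 mm across, 10 mm high. Origin on the dial's axis at the bar's underside, 55 mm above the cart; top at 85 mm. White pointer line on its +x end. Its heading is the chiller's yaw + 0.6 rad - dial value, so yaw - 0.6 at the third click
- dial_grip (a point): point on the dial's axis inside the bar handle, 79 mm above the cart, 6 mm under its top: a good TCP height for pinching the handle across its thickness from above. Dots on the base 38 mm from here, on the chiller's +x side, mark the pointer's places: tiny black = rest, two small black = clicks 1 and 2, bigger red = click 3
- turntable: fixed wooden turntable 270 mm across, 26 mm high, to the robot's right; origin at the underside's centre. It carries the pourer, strainer, mould and tumbler
- pourer: white ceramic pourer, 72 mm across, 85 mm high, standing on the turntable; origin at its underside. To be left alone
- strainer: flat round steel cocktail strainer, 72 mm across with a 60 mm flat tongue, lying on the turntable; origin under its disc. To be left alone
- mould: blue silicone ice mould, 75 mm square, 35 mm high, on the turntable; origin at its underside. To be left alone
- tumbler: squat amber tumbler, 78 mm across, 75 mm high, on the turntable; origin at its underside. To be left alone
- jigger: copper jigger, 48 mm across, 95 mm high, standing to the robot's left; origin at its underside. To be left alone
- bitters: small amber bottle, 48 mm across, 130 mm high, standing to the robot's left; origin at its underside. To be left alone
- shaker: steel cocktail shaker, 86 mm across, 200 mm high, standing to the robot's left; origin at its underside. To be left alone

How it is judged:
On the way, in this order (a step that is already met when the one before it is completed fails the run):
1. the plate is turned right over, flat with its metal face up, while the dial is still at rest (value of joint plate above 2.99 rad and value of joint dial below 0.25 rad), for 0.2 s.
2. the robot holds the dial at its third click (value of joint dial between 1.05 and 1.35 rad and contact force between the fingers and wing above 1 N), for 0.5 s.
At the end, for the whole second after the job is handed in: the plate lies flat on the steel bed with its metal face up (within 0.15 rad of the stop) and the robot's fingers are still holding the dial at the third click (1.05 to 1.35 rad, contact over 1 N) (all of step 2 and value of joint plate above 2.99 rad); the arm keeps its last pose, push and grip.
It fails at once if a thing on the turntable or beside the chiller is displaced by more than 30 mm (distance of any of pourer, strainer, mould, tumbler, jigger, bitters, shaker from where it was at the start of the episode above 0.03 m).
It also fails if it takes over 58 s, if anything falls off the work surface, if the arm or the gripper's body presses on something with over 40 N, if the wrist force passes 120 N, or if a joint passes its speed limit or range.

## Working session

There is one attempt and no reset: what is moved stays moved. The work goes in short steps, each a Python script; the robot and the scene stay as the last script left them, time stands still between calls to the robot, and variables do not carry over. Pictures are saved under pics/ and viewed, at most 10 in all, crops included, and the job is handed in when it is done.

```bash
ls; mkdir -p pics; cat > h.py <<'E'
from plant import *
import numpy as np, cv2
def ray(p,uv):
    K=np.array(p["camera_matrix"]);R=np.array(p["rotation"])
    d=np.linalg.inv(K)@np.array([uv[0],uv[1],1.]);d=R@np.array([d[0],-d[1],-d[2]])
    return np.array(p["xyz"]),d
def onz(p,uv,z):
    o,d=ray(p,uv);return o+d*(z-o[2])/d[2]
def proj(p,X):
    R=np.array(p["rotation"]);c=R.T@(np.array(X)-np.array(p["xyz"]));c=np.array([c[0],-c[1],-c[2]])
    u=np.array(p["camera_matrix"])@c;return u[:2]/u[2]
E
python3 - <<'E'
from h import *
for n in ("top","scene"):
    p=get_image(n);cv2.imwrite(f"pics/{n}1.png",p["frame"])
    print(n,p["xyz"],np.round(p["camera_matrix"],1).tolist(),[k for k in p])
    for t in ("chiller","plate_grip","plate","wing","dial","dial_grip"):
        for m in masks_of(t,p)[:2]:
            ys,xs=np.nonzero(m["pixels"]);print(t,round(m["confidence"],2),np.round(m["xy"],1),len(xs),xs.min(),xs.max(),ys.min(),ys.max(),np.round(onz(p,m["xy"],.07),3))
print(get_obs()["time"])
E
```

```text
pics
top [ 0.27617146 -0.04104052  1.67614614] [[613.0, 0.0, 328.1], [0.0, 613.0, 246.8], [0.0, 0.0, 1.0]] ['frame', 'camera_matrix', 'xyz', 'rotation', 'shot']
chiller 0.57 [345.3 260.9] 7148 293 392 218 304 [ 0.49  -0.068  0.07 ]
plate_grip 0.75 [326.8 238.1] 1576 292 349 221 260 [ 0.55  -0.018  0.07 ]
plate 0.67 [327.6 237.5] 1623 293 349 221 259 [ 0.551 -0.02   0.07 ]
plate 0.19 [495.3 237.5] 847 476 513 220 255 [ 0.563 -0.464  0.07 ]
wing 0.45 [493.4 236. ] 845 475 512 221 255 [ 0.567 -0.459  0.07 ]
wing 0.42 [349.6 283.8] 103 343 355 273 289 [ 0.43  -0.081  0.07 ]
dial 0.65 [349.8 280.7] 300 340 358 273 291 [ 0.438 -0.081  0.07 ]
dial_grip 0.35 [122.5 244.5] 415 110 137 235 255 [0.518 0.525 0.07 ]
scene [1.35450848 0.41281977 1.18306552] [[509.2, 0.0, 325.4], [0.0, 509.2, 236.6], [0.0, 0.0, 1.0]] ['frame', 'camera_matrix', 'xyz', 'rotation', 'shot']
chiller 0.67 [311.8 240.7] 5190 259 360 200 282 [ 0.535 -0.051  0.07 ]
plate_grip 0.89 [318.2 248.4] 1123 295 351 231 264 [ 0.551 -0.021  0.07 ]
plate 0.82 [319.2 249.2] 1134 296 351 232 264 [ 0.552 -0.017  0.07 ]
wing 0.63 [183.4 170.2] 653 166 196 154 184 [ 0.471 -0.559  0.07 ]
dial 0.51 [319.4 219.7] 225 312 328 207 226 [ 0.452 -0.07   0.07 ]
dial_grip 0.64 [318.7 217.1] 72 317 322 207 222 [ 0.444 -0.077  0.07 ]
0.7
```

```bash
python3 - <<'E'
import cv2,numpy as np
a=cv2.imread("pics/top1.png")[205:320,280:405];b=cv2.imread("pics/scene1.png")[190:295,250:370]
f=lambda i:cv2.resize(i,(400,368),interpolation=cv2.INTER_CUBIC)
cv2.imwrite("pics/c1.png",np.hstack([f(a),f(b)]))
E
```

```text
(no output)
```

View pics/c1.png

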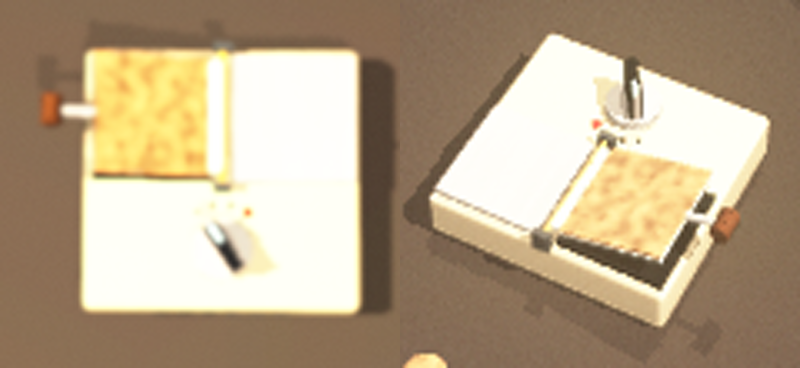

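View pics/top1.png

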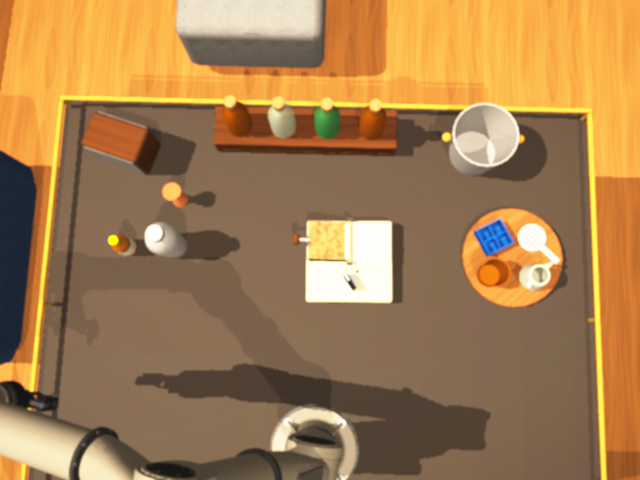

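Both views show the chiller at a yaw of about 0, with the plate slightly raised. In the top image the grip is at about (296,239) and the dial at about (350,282). I'll fit the pose with both cameras, then check it with the wrist camera.

```bash
cat >> h.py <<'E'
from scipy.optimize import minimize,least_squares
def T(q,X):  # chiller mm -> world m
    c,s=np.cos(q[2]),np.sin(q[2]);X=np.array(X)/1000
    return np.array([q[0]+c*X[0]-s*X[1],q[1]+s*X[0]+c*X[1],X[2]])
def boxhull(p,q):
    P=np.array([proj(p,T(q,(x,y,z))) for x in(-115,105) for y in(-115,115) for z in(0,45)],np.float32)
    return cv2.convexHull(P)
def hullmask(p,q):
    im=np.zeros((480*4,640*4),np.uint8);cv2.fillConvexPoly(im,np.int32(np.round((boxhull(p,q)+.5)*4*16)),255,shift=4)
    return cv2.resize(im,(640,480),interpolation=cv2.INTER_AREA)/255.
def down(yaw): # tool y along heading yaw, z down
    y=np.array([np.cos(yaw),np.sin(yaw),0]);z=np.array([0,0,-1.]);return np.stack([np.cross(y,z),y,z],1)
E
python3 - <<'E'
from h import *
ps=[];ms=[]
for n in ("top","scene"):
    p=get_image(n);f=p["frame"].astype(int)
    m=np.zeros((480,640),bool)
    for t in("chiller","plate","dial"):
        for k in masks_of(t,p)[:1]: m|=k["pixels"]
    m=cv2.morphologyEx(m.astype(np.uint8),cv2.MORPH_CLOSE,np.ones((7,7)));m=cv2.morphologyEx(m,cv2.MORPH_OPEN,np.ones((13,13)))
    ps.append(p);ms.append(m)
def cost(q,i):return sum(np.abs(hullmask(ps[k],q)-ms[k]).sum() for k in i)
for i in([0],[1],[0,1]):
    b=minimize(cost,[.49,-.07,0],args=(i,),method="Nelder-Mead",options=dict(initial_simplex=[[.48,-.07,0],[.5,-.07,0],[.49,-.05,0],[.49,-.07,.06]],xatol=1e-4,fatol=.1));print(i,np.round(b.x,4),b.fun)
q=b.x
for p,n in zip(ps,("top","scene")):
    for t in("wing","dial"):
        for m in masks_of(t,p)[:2]:print(n,t,round(m["confidence"],2),np.round(m["xy"],1))
    print(n,"pred dial",proj(p,T(q,(-65,0,70))),"grips",[(a,np.round(proj(p,T(q,(45,145*np.cos(a),56+145*np.sin(a)))),1)) for a in(0,.15,.3,.5)])
    f=p["frame"].astype(int);s=f[200:300,280:380];g=(s[:,:,2]-s[:,:,0]>50)&(s[:,:,2]<190)&(s[:,:,1]<90)
    ys,xs=np.nonzero(g);print("brown",len(xs),xs.mean()+280,ys.mean()+200, xs.min()+280,xs.max()+280,ys.min()+200,ys.max()+200)
print(np.round(get_obs()["tcp_rot"],2).tolist())
move_pose([.49,-.03,.33],down(q[2]-0.))
print(get_obs()["time"],np.round(get_obs()["joint_positions"],2))
p=get_image("wrist");cv2.imwrite("pics/w1.png",p["frame"]);np.save("w1.npy",p,allow_pickle=True)
print(p["xyz"],np.round(p["rotation"],2).tolist(),np.round(proj(p,T(q,(-65,0,85))),1),[(a,np.round(proj(p,T(q,(45,145*np.cos(a),56+145*np.sin(a)))),1)) for a in(0,.15,.3,.5)])
E
```

```text
[0] [ 0.5006 -0.0788  0.0287] 182.24705882352941
[1] [ 0.4981 -0.0766  0.0348] 350.6627450980392
[0, 1] [ 0.5005 -0.0787  0.0199] 563.7882352941176
top wing 0.56 [346.8 281.9]
top dial 0.51 [349.2 282.9]
top pred dial [349.29139111 281.55366031] grips [(0, array([295.2, 240.7])), (0.15, array([295.3, 239.4])), (0.3, array([296.7, 238.1])), (0.5, array([300.4, 236.4]))]
brown 30 297.06666666666666 239.83333333333334 294 299 234 244
scene wing 0.45 [316.  211.2]
scene dial 0.69 [319.1 218.7]
scene pred dial [319.23037963 214.91709079] grips [(0, array([347.2, 261.2])), (0.15, array([347. , 256.1])), (0.3, array([345.8, 250.7])), (0.5, array([342.4, 243. ]))]
brown 13 344.8461538461538 256.7692307692308 343 347 255 258
[[-0.98, 0.22, 0.0], [0.22, 0.98, 0.0], [0.0, 0.0, -1.0]]
3.9583 [-0.98  0.08  1.02  1.81 -0.07  1.29  0.08]
[0.48852902 0.05497067 0.45412117] [[1.0, -0.02, -0.01], [0.02, 0.95, 0.32], [-0.0, -0.32, 0.95]] [267.6 244.1] [(0, array([372.1, 102.1])), (0.15, array([375.1, 103.3])), (0.3, array([378.2, 108.3])), (0.5, array([382.2, 121.7]))]
```

View pics/w1.png

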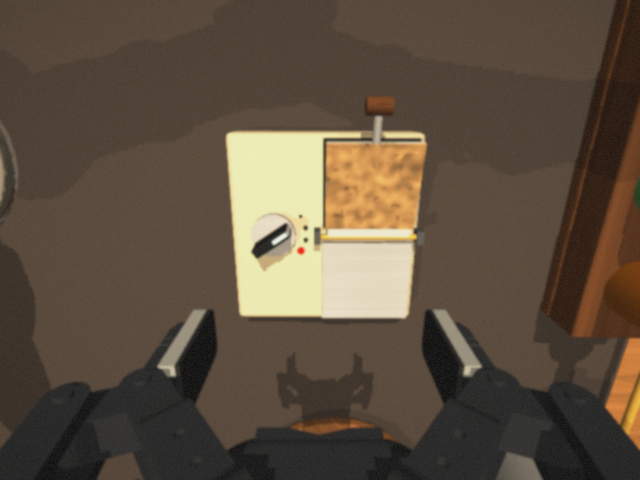

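The wrist view shows the base corners at (228,132), (424,132), (408,318) and (240,317), the grip at (380,105), the red dot at (301,251), and the rest dot at (301,216). I'll fit on these.

```bash
python3 - <<'E'
from h import *
p=np.load("w1.npy",allow_pickle=True).item()
c=[((-115,115,45),(227.5,131.5)),((105,115,45),(424.5,131.5)),((105,-115,45),(409,319)),((-115,-115,45),(239,318)),
((-33.6,-21.5,45),(301,251)),((-33.6,21.5,45),(301,216)),((-27.8,7.5,45),(306,227)),((-27.8,-7.5,45),(306,239.5))]
g=lambda a:(45,145*np.cos(a),56+145*np.sin(a))
f=lambda v:np.concatenate([proj(p,T(v,X))-u for X,u in c]+[proj(p,T(v,g(v[3])))-(380,105)])
r=least_squares(f,[.5,-.078,.02,.15],loss="soft_l1");print(np.round(r.x,4));print(np.round(f(r.x).reshape(-1,2),1).tolist())
E
```

```text
[ 0.5035 -0.0794  0.016   0.1915]
[[-2.6, 0.5], [3.3, 1.7], [0.4, -0.5], [-0.1, -0.5], [0.3, -0.9], [-0.1, -0.3], [-0.0, 0.2], [0.0, -0.3], [-0.4, 0.3]]
```

```bash
cat >> h.py <<'E'
Q=np.array([.5035,-.0794,.016])
def G(a,r=145,dx=0):return T(Q,(45+dx,r*np.cos(a),56+r*np.sin(a)))
E
python3 - <<'E'
from h import *
R=down(Q[2]);a=.19
for b in np.linspace(a,np.pi,8):
    j=inverse_kinematics(G(b),R);print(round(b,2),None if j is None else np.round(j,2))
gripper_to(.6,20)
move_pose(G(a)+[0,0,.10],R)
p=get_image("wrist");cv2.imwrite("pics/w2.png",p["frame"]);print(proj(p,G(a)))
print(move_straight(G(a)+[0,0,.0],v=.1,guard=8))
o=get_obs();print(o["time"],o["eef_pos"],np.round(o["wrist_force"],2))
p=get_image("wrist");cv2.imwrite("pics/w3.png",p["frame"])
cv2.imwrite("pics/w23.png",np.hstack([cv2.resize(cv2.imread(f"pics/w{k}.png"),(400,300)) for k in(2,3)]))
E
```

```text
0.19 [-0.84  0.56  0.84  1.95 -0.55  0.87  0.32]
0.61 [-0.86  0.49  0.92  1.92 -0.47  0.97  0.3 ]
1.03 [-0.83  0.45  0.99  1.88 -0.43  1.05  0.35]
1.45 [-0.76  0.45  1.04  1.85 -0.43  1.09  0.46]
1.88 [-0.65  0.5   1.06  1.83 -0.48  1.1   0.61]
2.3 [-0.53  0.57  1.05  1.83 -0.57  1.08  0.76]
2.72 [-0.41  0.65  0.99  1.84 -0.64  1.01  0.86]
3.14 [-0.31  0.71  0.87  1.86 -0.68  0.91  0.91]
[318.078959   245.59616042]
False
6.4 [0.54681676 0.06365299 0.08399876] [-0.39 -0.55  0.08]
```

View pics/w23.png

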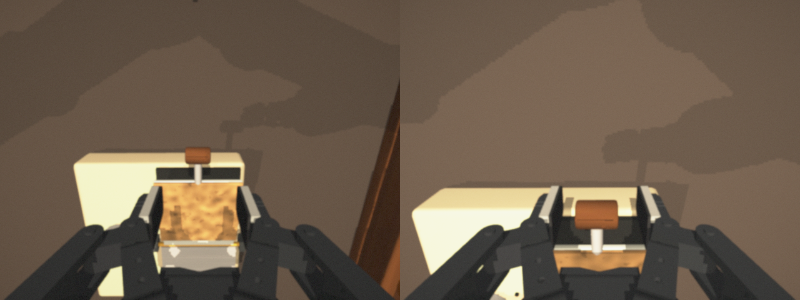

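The grip sits between the open pads, about 3 mm toward -x of centre (full-frame pixel about (314,342)). I'll centre on it, close, and swing.

```bash
python3 - <<'E'
from h import *
p=get_image("wrist");f=p["frame"].astype(int);s=f[300:400,260:370]
g=(s[:,:,2]-s[:,:,0]>40)&(s[:,:,1]<100)
g=cv2.morphologyEx(g.astype(np.uint8),cv2.MORPH_OPEN,np.ones((7,7)))
ys,xs=np.nonzero(g);ys+=300;xs+=260
u=((xs.min()+xs.max())/2,(ys.min()+ys.max())/2);print(u,xs.min(),xs.max(),ys.min(),ys.max(),"tcp",proj(p,get_obs()["eef_pos"]))
w=onz(p,u,.084);print("grip@z",w)
t=np.array(get_obs()["eef_pos"]);dx=np.clip(w[0]-t[0],-.005,.005);t[0]+=dx
move_straight(t,v=.05);gripper_to(0.,20)
o=get_obs();print(dx,o["time"],o["grip_width"]*85,o["grasp_force"],np.round(o["wrist_force"],2),o["eef_pos"])
E
```

```text
(np.float64(313.5), np.float64(343.5)) 279 348 321 366 tcp [318.74082602 335.46581319]
grip@z [0.54473443 0.05990504 0.084     ]
-0.002049495860473316 7.0833 25.310189747406827 24.16529506444931 [ 0.28 -0.44  0.33] [0.54502228 0.06381498 0.08415204]
```

```bash
python3 - <<'E'
from h import *
for b in list(np.linspace(.19,np.pi,11)[1:]):
    t=G(b,dx=-1.5)
    if b>3.1:t[2]-=.002
    try:h=move_straight(t,v=.12,guard=30)
    except MotionError as e:print("ERR",e);break
    o=get_obs();print(round(b,2),h,round(o["time"],2),np.round(o["eef_pos"]-t,4),np.round(o["wrist_force"],1),round(o["grip_width"]*85,1))
    if h:break
p=get_image("scene");cv2.imwrite("pics/s2.png",cv2.resize(p["frame"][170:320,220:420],(800,600)))
E
```

```text
0.49 False 7.58 [ 0.0004 -0.0006  0.0002] [ 1.6 -1.2  0.1] 25.1
0.78 False 8.09 [ 0.0004 -0.0006 -0.    ] [ 3.6 -2.8 -1.4] 25.5
1.08 False 8.6 [ 0.0004 -0.     -0.    ] [ 4.2 -1.3 -1.7] 25.5
1.37 False 9.11 [ 0.0005 -0.0002  0.0002] [ 3.9 -0.6 -1.2] 25.5
1.67 False 9.62 [ 0.0007 -0.      0.    ] [ 5.   0.1 -2.2] 25.3
1.96 False 10.12 [ 0.0007  0.     -0.0001] [ 5.8 -0.6 -0.9] 25.6
2.26 False 10.63 [ 0.0008 -0.0002 -0.0001] [ 5.2 -0.2 -0.8] 25.6
2.55 False 11.14 [ 0.001  -0.0007 -0.0001] [5.9 0.5 0.3] 25.8
2.85 False 11.65 [ 0.001  -0.001  -0.0003] [ 5.6 -1.9 -0.7] 25.4
3.14 False 12.18 [ 0.001  -0.0012 -0.0006] [ 7.1 -2.5 -1.3] 25.6
```

View pics/s2.png

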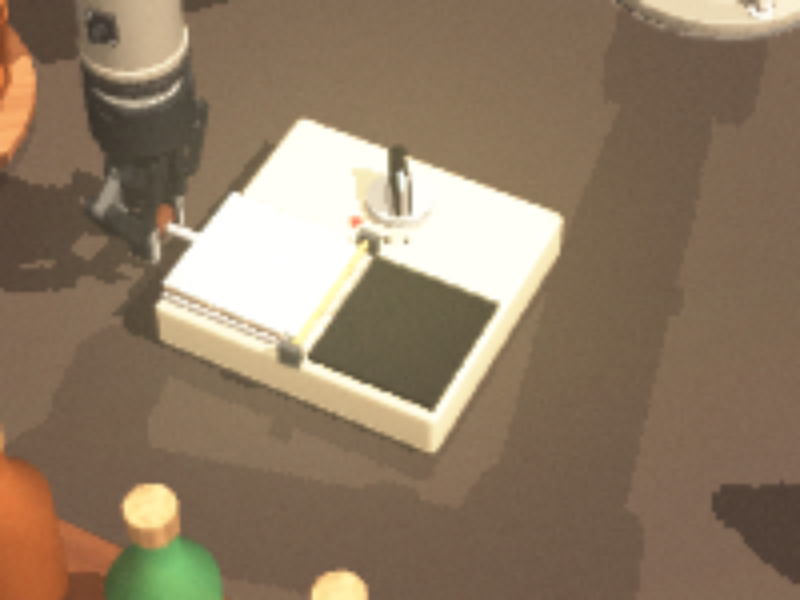

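The plate is over and almost flat. I'll release and press down on the grip with closed fingers to seat it.

```bash
python3 - <<'E'
from h import *
gripper_to(.6,20)
t=np.array(get_obs()["eef_pos"]);move_straight(t+[0,0,.08],v=.15)
o=get_obs();print(o["eef_pos"],o["time"])
gripper_to(0.,20)
w=G(np.pi,dx=-1.5)
t=w.copy();t[2]=.10;move_straight(t,v=.12)
t[2]=.06;h=move_straight(t,v=.03,guard=15)
o=get_obs();print(h,o["eef_pos"],np.round(o["wrist_force"],1),o["time"])
t[2]=.2;move_straight(t,v=.2)
# dial view
R=down(Q[2]);D=T(Q,(-65,0,79));gripper_to(.6,20)
move_pose(D+[.0,-.0,.17],R)
p=get_image("wrist");cv2.imwrite("pics/w4.png",p["frame"]);np.save("w4.npy",p,allow_pickle=True)
print(get_obs()["time"],proj(p,T(Q,(-65,0,85))),proj(p,T(Q,(-33.6,-21.5,45))),proj(p,T(Q,(-33.6,21.5,45))))
for th in np.arange(-1.6,1.7,.2):
    js=[inverse_kinematics(D,down(Q[2]+th+k)) for k in (0,)]
    print(round(th,1),[None if j is None else np.round(j,2).tolist() for j in js])
E
```

```text
[ 0.54768596 -0.2227801   0.13279981] 13.275
True [ 0.54948343 -0.22381947  0.08353236] [-2.4  1.2  9.3] 14.9667
17.0833 [317.76261996 220.21362981] [350.88705883 230.24483532] [352.22831176 185.35779529]
-1.6 [[-0.81, 0.51, 1.11, 2.2, -0.65, 0.81, -0.86]]
-1.4 [[-0.78, 0.49, 1.07, 2.19, -0.61, 0.8, -0.69]]
-1.2 [[-0.78, 0.48, 1.06, 2.19, -0.6, 0.79, -0.51]]
-1.0 [[-0.77, 0.48, 1.06, 2.19, -0.6, 0.79, -0.31]]
-0.8 [[-0.77, 0.47, 1.05, 2.19, -0.59, 0.79, -0.11]]
-0.6 [[-0.77, 0.47, 1.05, 2.19, -0.59, 0.79, 0.08]]
-0.4 [[-0.77, 0.47, 1.05, 2.19, -0.59, 0.79, 0.28]]
-0.2 [[-0.76, 0.47, 1.04, 2.19, -0.58, 0.79, 0.48]]
-0.0 [[-0.76, 0.47, 1.04, 2.19, -0.58, 0.79, 0.67]]
0.2 [[-0.76, 0.46, 1.03, 2.19, -0.58, 0.78, 0.87]]
0.4 [[-0.73, 0.44, 1.0, 2.19, -0.54, 0.77, 1.04]]
0.6 [[-0.68, 0.41, 0.92, 2.19, -0.48, 0.75, 1.17]]
0.8 [[-0.64, 0.38, 0.86, 2.19, -0.43, 0.74, 1.33]]
1.0 [[-0.6, 0.37, 0.82, 2.19, -0.4, 0.73, 1.5]]
1.2 [[-0.58, 0.35, 0.78, 2.19, -0.37, 0.73, 1.67]]
1.4 [[-0.55, 0.35, 0.75, 2.19, -0.36, 0.72, 1.85]]
1.6 [[-0.53, 0.34, 0.72, 2.19, -0.34, 0.72, 2.03]]
```

View pics/w4.png

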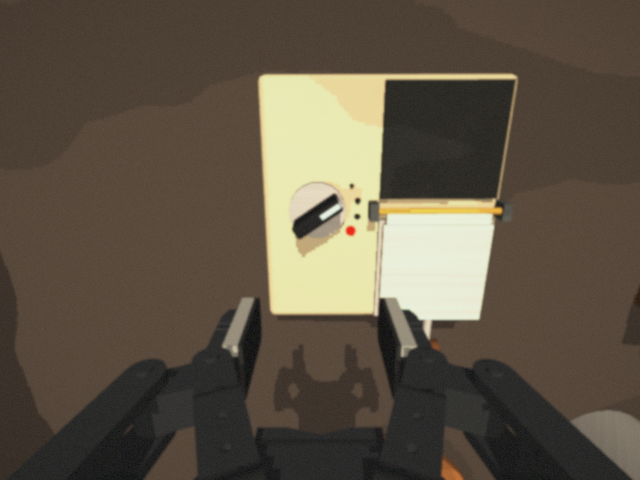

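The wrist view shows the dots within 1 px of prediction (red at (350,231)) and the plate flat; the press contact height of 83.5 mm also matches flat. Next I'll grasp the dial handle across its thickness and turn it.

```bash
python3 - <<'E'
from h import *
D=T(Q,(-65,0,79));R=down(Q[2]+.6-np.pi/2)
gripper_to(.45,60)
move_pose(D+[0,0,.06],R)
print(move_straight(D,v=.08,guard=8))
o=get_obs();print(o["time"],o["eef_pos"]-D,np.round(o["wrist_force"],1))
gripper_to(0.,60)
o=get_obs();print("closed",o["grip_width"]*85,o["grasp_force"],np.round(o["wrist_force"],1),np.round(o["ft_torque"],2))
j=np.array(o["joint_positions"])
for k in range(1,7):
    t=j.copy();t[6]-=.2*k;move_joints(t);o=get_obs()
    print(k,round(o["time"],2),np.round(o["eef_pos"]-D,4),np.round(o["wrist_force"],1),np.round(o["ft_torque"],3),round(o["grip_width"]*85,1))
print(np.round(o["tcp_rot"],3).tolist(),np.arctan2(o["tcp_rot"][1][1],o["tcp_rot"][0][1]))
a=get_image("wrist")["frame"];b=get_image("scene")["frame"][190:265,270:370]
cv2.imwrite("pics/w5.png",np.hstack([a[140:440,120:520],cv2.resize(b,(400,300),interpolation=cv2.INTER_CUBIC)]))
E
```

```text
False
18.9 [ 0.00041468 -0.00012883  0.00038801] [ 0.5 -0.2  0.4]
closed 10.820158329939796 58.62323820590973 [-2.1  1.9  6.9] [0.29 0.39 0.03]
1 19.56 [0.0002 0.0004 0.0007] [ 0.7 -1.1 -0.5] [-0.229 -0.074  0.053] 11.2
2 19.87 [0.0002 0.0002 0.0006] [ 0.4 -2.3 -1.7] [-0.382 -0.035  0.056] 10.7
3 20.18 [0.0002 0.     0.0007] [ 0.4 -2.9 -1.4] [-0.639 -0.067  0.14 ] 10.8
4 20.48 [ 0.0002 -0.0001  0.0006] [ 0.1 -4.2 -1.4] [-0.989 -0.049  0.129] 10.9
5 20.79 [ 0.0001 -0.0003  0.0006] [-0.2 -4.9 -2.2] [-1.276  0.005  0.168] 10.8
6 21.1 [ 0.     -0.0004  0.0006] [-0.5 -5.8 -2.2] [-1.308  0.064  0.17 ] 10.8
[[0.838, -0.546, 0.0], [-0.546, -0.838, 0.0], [0.0, -0.0, -1.0]] -2.148654025064333
```

View pics/w5.png

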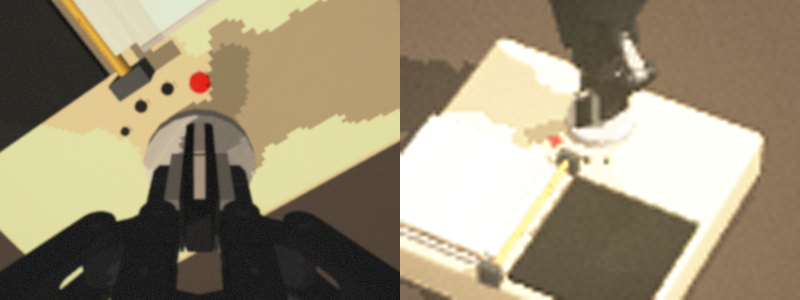

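The bar points at the red dot (200,82 in the crop). The reaction moment of 0.17 N m fits the third click, and the plate is flat.

```bash
python3 - <<'E'
from h import *
dwell(.8);o=get_obs();print(o["time"],o["grasp_force"],np.round(o["ft_torque"],3));print(finish_job())
E
```

```text
22.0 58.99471700191498 [-1.351  0.111  0.199]
the job is handed in; nothing more can be done
None
```

The job is handed in at 22.0 s: the plate is flat with its metal face up, and the gripper is still holding the dial at the third click (about 1.19 rad, 59 N grip); the judge's result was not shown.

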